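# Empty the weighing bowl and hold the balance's recessed zero button

## Task

Zero the bench balance on its empty weighing bowl: tip the four balls out of the bowl into the blue tray, then stand the empty bowl upright in the middle of the balance's round pan, its handle clear of the yellow-ringed hole, and let it go. Then pull the stylus out of its holder, reach its pin through the yellow-ringed hole in the balance's front panel and press the recessed red button fully down. Finish while still gripping the stylus and holding the button down with it; do not knock over or shift the blue-capped bottle or the wash bottle.

Things in the scene. Friction and masses are not known exactly. Their poses are not given: they have to be found in the camera images.
- bowl: Loose steel weighing bowl, a cone open at the top: outer radius 22 mm at the foot and 50 mm at the rim, 30 mm high, wall 3 mm, inner floor 4 mm up; 0.12 kg empty. Origin: centre of the underside of its foot. z up through the mouth; its black straight handle sticks out along -x. The inner wall leans about 43 degrees outward from vertical, so the balls roll out once the bowl is tipped well past 50 degrees (75 to 80 is sure)
- bowl_handle (a point): Grip point at the middle of the bowl's black handle: a bar 12 mm wide (across, along the bowl's y), 14 mm high and 70 mm long (45 to 115 mm from the bowl's axis). This point lies 85 mm from the bowl's axis and 26 mm above the underside of its foot; axes as the bowl's (handle along x)
- ball0_center (a point): Centre of a loose brass-coloured grinding ball, 14 mm diameter, 12 g; the four start in the bowl
- ball1_center (a point): Centre of a loose brass-coloured grinding ball, 14 mm diameter, 12 g; the four start in the bowl
- ball2_center (a point): Centre of a loose brass-coloured grinding ball, 14 mm diameter, 12 g; the four start in the bowl
- ball3_center (a point): Centre of a loose brass-coloured grinding ball, 14 mm diameter, 12 g; the four start in the bowl
- tray: Fixed blue open tray, 130 mm (x) by 150 mm (y) outside, walls 4 mm thick and 40 mm high. Origin: centre of its underside
- balance: Fixed bench balance, 190 mm (x) by 156 mm (y), its housing 49 mm high. Origin: centre of its underside. +x points to the rear, where the pan is; -x to the grey front panel with a dark display (+y half) and the yellow-ringed hole (-y half)
- pan (a point): Centre of the top face of the balance's round steel pan, radius 55 mm, 60 mm above the desk; 38 mm from the balance's origin along its +x. The pan does not move
- aperture (a point): Centre of the mouth of the yellow-ringed vertical hole in the balance's front panel: 15 mm diameter, at the level of the ring's top, 50.5 mm above the desk; the button is at its bottom. It lies at (-58, -38) mm in the balance's frame, 96 mm before and 38 mm beside the pan's centre
- button_top (a point): Centre of the top face of the recessed red button (12 mm diameter): 22.5 mm below the mouth of the hole when not pressed
- zero_button (a joint): Travel of the recessed button in m: 0 released, 0.005 fully down. A spring pushes it back: 1.8 N starts it, 4.8 N takes it fully down
- holder: Fixed black block, 50 x 50 mm and 70 mm high, on a grey foot 66 mm square and 6 mm high, with a vertical 10 mm hole in the middle of its top for the stylus. Origin: centre of its underside
- stylus_grip (a point): Centre of the stylus's orange handle, a square bar 14 x 14 mm and 70 mm high (sides along the stylus's x and y). The stylus starts upright in the holder, the handle's shoulder resting on the block's top, so that this point is 105 mm above the desk; its steel pin (6 mm diameter) goes 65 mm down below the handle into the block. 40 g
- stylus_tip (a point): Tip of the stylus's steel pin, 100 mm below the centre of the handle on the stylus's axis (z points from the tip up to the handle)
- blue_cap_bottle: Bystander: white bottle with a blue cap, 50 mm diameter, 115 mm high; loose, must stay. Origin: centre of its underside
- wash_bottle: Bystander: white wash bottle with a red spout, 66 x 110 mm, 184 mm high; loose, must stay. Origin: centre of its underside
There are look-alikes about, which are no part of the job. There is more than one size of the bowl; the job needs the larger.

How it is judged:
On the way, in this order (a step that is already met when the one before it is completed fails the run):
1. all four balls lie in the blue tray (x of ball0_center in the frame of tray between -0.063 and 0.063 m and y of ball0_center in the frame of tray between -0.073 and 0.073 m and z of ball0_center in the frame of tray between 0 and 0.04 m and x of ball1_center in the frame of tray between -0.063 and 0.063 m and y of ball1_center in the frame of tray between -0.073 and 0.073 m and z of ball1_center in the frame of tray between 0 and 0.04 m and x of ball2_center in the frame of tray between -0.063 and 0.063 m and y of ball2_center in the frame of tray between -0.073 and 0.073 m and z of ball2_center in the frame of tray between 0 and 0.04 m and x of ball3_center in the frame of tray between -0.063 and 0.063 m and y of ball3_center in the frame of tray between -0.073 and 0.073 m and z of ball3_center in the frame of tray between 0 and 0.04 m), for 0.2 s.
2. the empty bowl stands upright in the middle of the pan, let go (horizontal distance between bowl and pan below 0.025 m and angle between bowl's own z axis and vertical below 0.1 rad and z of bowl in the frame of pan between -0.004 and 0.006 m and contact force between the fingers and bowl below 0.1 N and linear speed of bowl below 0.02 m/s), for 0.2 s.
At the end, for the whole second after the job is handed in: Balls in the tray, below its rim; bowl on the pan, upright within 0.1 rad and within 25 mm of its centre, untouched by fingers; stylus gripped, its tip within 8 mm of the button's centre, pressing over 1.5 N, the button at least 3.5 of 5 mm down, through the last second (all of step 1 and horizontal distance between bowl and pan below 0.025 m and angle between bowl's own z axis and vertical below 0.1 rad and z of bowl in the frame of pan between -0.004 and 0.006 m and contact force between the fingers and bowl below 0.1 N and value of joint zero_button above 0.0035 m and contact force between stylus and zero_button above 1.5 N and contact force between the fingers and stylus above 1 N and horizontal distance between stylus_tip and button_top below 0.008 m); the arm keeps its last pose, push and grip.
It fails at once if the blue-capped bottle is shifted more than 30 mm or tipped over (distance of blue_cap_bottle from where it was at the start of the episode above 0.03 m or angle between blue_cap_bottle's own z axis and vertical above 0.3 rad).
It fails at once if the wash bottle is shifted more than 30 mm or tipped over (distance of wash_bottle from where it was at the start of the episode above 0.03 m or angle between wash_bottle's own z axis and vertical above 0.3 rad).
It also fails if it takes over 59 s, if anything falls off the work surface, if the arm or the gripper's body presses on something with over 40 N, if the wrist force passes 120 N, or if a joint passes its speed limit or range.

## Robot

A 7-joint arm with a two-finger parallel gripper is mounted at the origin on a cart in front of the work surface, level with it; the furniture and walls round the work are solid. World frame = base frame: x ahead of the robot, y to its left, z up, the work surface at z = 0. Lengths are in m, angles in rad, forces in N, time in s.
With the tool pointing down it reaches from about 0.425 to 0.925 m from the base axis. Payload 6.8 kg.
Tool frame: the origin (TCP) lies on the mounting face of the last link; the fingertips stand 173 mm ahead of it and the grasp point (between the pads) lies 155 mm ahead of it; z points along the fingers, y is the line along which they close (so a half turn about z gives the same grasp; the last joint's range is limited). The gripper opens to 85 mm and grips with 20 to 120 N. Pads are 22 mm wide; open, the fingers measure 114 mm over their backs; the gripper's body (76 mm by 85 mm) begins 54 mm behind the grasp point. The pads swing forward as they close: fully open they stand 13 mm farther back than shut.
Start: joints at [-1.215, 0.477, 0.022, 1.555, -0.011, 1.109, -0.083], TCP at [0.302, 0.604, 0.405] pointing down, gripper open.
Joint ranges: [-2.96, 2.96], [-0.34, 2.1], [-1.41, 1.46], [0.24, 2.44], [-1.37, 4.51], [0.17, 1.92], [-2.96, 2.96]. Speed limits (rad/s): [2.39, 2.39, 3.14, 3.14, 3.14, 3.14, 3.14].

## Interface

Orientations are given as a unit quaternion [w, x, y, z].
In Python, from station import bot gives the robot as it stands. The module is installed in compiled form; this text tells all that it offers.
- The arm moves only by the shell command python3 -m pendant 'ROWS' [FORCE]. ROWS is JSON, a list of rows, each a list of 5 numbers: the finger opening in m, from 0 to 0.0854, then the shift along the tool's x, y, z in m, then the turn about the tool's z in degrees. In form: [[jaw, x, y, z, yaw], ...]. A call has 1 to 12 rows; each row shifts and turns the commanded pose from where the row before left it, along the tool's axes as they then stand; what a row does not reach is not made up. A row lasts 1/12 s, in which the tool goes at most 41.7 mm and 7.16 degrees, less where a joint would pass 70% of its speed; a pose out of reach is approached as far as the arm can. A call with a gripper value outside its range is refused whole. The fingers move at their own pace and stop on an object; FORCE is the grip in N (left out, the last holds). Time passes only in rows, so rows that do not move let the fingers close. It gives the time, the measured TCP pose, the force, the opening and the grip force at its end, in the units of the state.
- bot.get_obs(): the state, without advancing time (a new reading comes with each control period).
- bot.read_camera(name): name is "side" or "top" or "wrist"; returns (picture, depth): 480x640x3 uint8, blue, green, red; 480x640 float32, m along the optical axis (not along the pixel's ray), 0 where there is no reading.
- bot.camera_model(name): a dict with "intrinsics" (3x3 intrinsics, pixels), "R" (3x3) and "t" (3): a world point X has camera coordinates R X + t. Camera axes: x right, y down, z forward; pixel columns grow to the right and rows downward; lengths in m; the calibration is good to about 2 mm. A picture is of the moment at which its call begins: read the wrist's pose just before it. camera_model takes no time and is no camera call; for the wrist camera it gives the pose at the moment of the call.
- bot.hand_in(): hands the job in; it is judged then, once.
Trained networks look in the newest picture that a camera, given by its name, has taken for a name from the list of things; names that differ only in an ending like _2 or _b are one class to them, and where a whole thing is asked for, a point or a joint stands for the part that bears it (a point fixed in the world has none). Each returns a list of dicts, best first, with "score" (0 to 1); they miss things now and then, are a little off and sometimes report something else, mostly with a low value. They report only what shows in the picture. A call takes as long as a camera call. They do not tell look-alikes from the thing itself.
- bot.boxes_of(name, camera): "at" ([column, row] in pixels, amid what is visible of it).
- bot.trace(name, camera): "mask" (480x640 bool, what is visible of it) and "at" ([column, row] in pixels, amid what is visible of it).
- bot.pinpoint(name, camera): "at" ([column, row] in pixels: a listed point, or the origin of a listed thing).
The state is a dict: "t": time; "q": joint angles; "joint_vel": joint speeds; "joint_torque": joint torques, N m; "eef_pos": TCP position; "tool_rot": TCP orientation; "contact_force": force on the tool from outside, world axes, zero at the start; "torque": the same for the moment, N m; "gripper_width": opening from 0.0 (shut) to 1.0 (fully open); "grasp_force": force on a finger pad.
Only numpy, scipy, OpenCV 4.12 (cv2) and the standard library are available. Lean on these libraries where they do the work, as an engineer would, in place of code of your own. Each camera call takes 0.05 s, during which the arm holds its last target. There are 200 camera calls.

## Working session

There is one attempt and no reset: what is moved stays moved. The work goes in short steps, Python scripts to look and compute and a shell command to move; the robot and the scene stay as the last step left them, time stands still between calls to the robot, and variables do not carry over. Pictures are saved under pics/ and viewed, at most 11 in all, crops included, and the job is handed in when it is done.

```bash
mkdir -p pics; python3 - <<'E'
from station import bot
import cv2,numpy as np
o=bot.get_obs();print(o['t'],o['eef_pos'],o['tool_rot'],o['gripper_width'])
for c in("top","side"):
    im,d=bot.read_camera(c);cv2.imwrite(f"pics/{c}0.png",im);np.save(f"{c}_d.npy",d)
    m=bot.camera_model(c);print(c,m['R'].round(3).tolist(),m['t'],np.array(m['intrinsics'])[0])
E
```

```text
0.0 [0.30184102 0.60343791 0.40371548] [-1.25342357e-04  2.29810866e-01  9.73234856e-01 -9.30209775e-04] 0.9985775967666848
top [[-0.024, -1.0, -0.012], [-0.989, 0.025, -0.143], [0.143, 0.009, -0.99]] [-0.02972007  0.54846382  1.38567313] [483.15313509   0.         324.78706317]
side [[0.894, -0.447, -0.005], [-0.214, -0.419, -0.883], [0.393, 0.79, -0.47]] [-0.49799558  0.17738216  1.29925335] [575.00963186   0.         322.74021547]
```

View pics/top0.png

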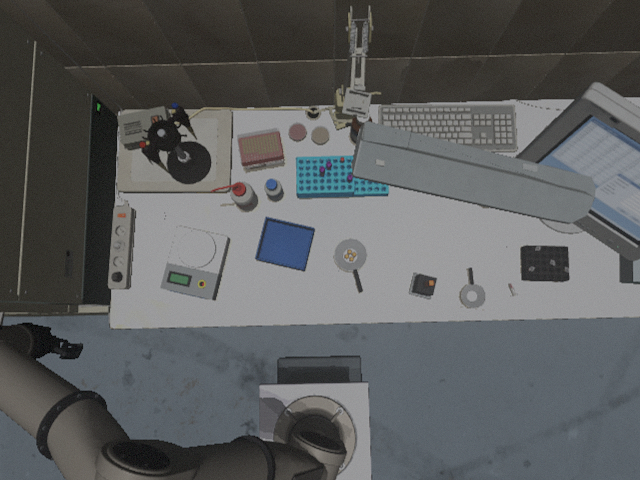

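View pics/side0.png

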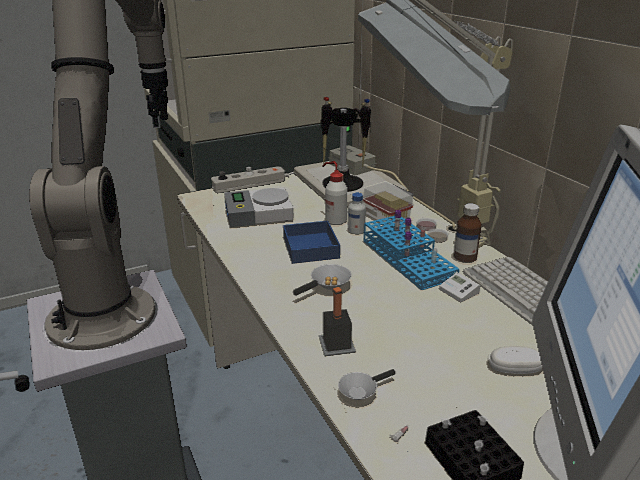

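Candidates: the bowl at (350,255) holds balls, with its handle toward the robot; the bowl at (472,296) is empty and smaller. The larger one with the balls fits. I'll measure both and confirm in a crop.

```bash
cat > h.py <<'E'
from station import bot
import numpy as np,cv2
def ray(c,uv,z,m=None):
    "world point on plane z seen at pixel uv"
    m=m or bot.camera_model(c);K=np.array(m['intrinsics']);R=np.array(m['R']);t=np.array(m['t'])
    d=R.T@np.linalg.inv(K)@np.array([uv[0],uv[1],1.]);o=-R.T@t
    return o+d*(z-o[2])/d[2]
def cloud(c,d,m=None):
    m=m or bot.camera_model(c);K=np.array(m['intrinsics']);R=np.array(m['R']);t=np.array(m['t'])
    v,u=np.mgrid[:480,:640];p=np.stack([(u-K[0,2])/K[0,0]*d,(v-K[1,2])/K[1,1]*d,d],-1)
    return (p-t)@R
E
python3 - <<'E'
from h import *
for c in("top","side"):
  im,d=bot.read_camera(c);P=cloud(c,d)
  for n,z in(("bowl",0),("bowl_handle",.026),("tray",0),("balance",0),("pan",.06),("aperture",.0505),("stylus_grip",.105),("holder",0),("blue_cap_bottle",0),("wash_bottle",0)):
    for r in bot.pinpoint(n,c)[:3]:
        print(c,n,round(r['score'],2),np.round(r['at'],1),ray(c,r['at'],z)[:2].round(3))
  if c=="top":
    for n in("bowl","tray","holder"):
      for r in bot.trace(n,c)[:2]:
        q=P[r['mask']];print(n,r['score'],r['at'],np.percentile(q,[1,50,99],axis=0).round(3).tolist())
        if n=="tray":
            pts=np.argwhere(r['mask'])[:,::-1].astype(np.float32);print(cv2.boxPoints(cv2.minAreaRect(pts)).round(1).tolist())
    cv2.imwrite("pics/crop.png",cv2.resize(im[200:320,320:520],None,fx=4,fy=4,interpolation=cv2.INTER_CUBIC))
E
```

```text
top bowl 0.97 [469.7 296.9] [ 0.386 -0.47 ]
top bowl 0.79 [354.1 260.6] [ 0.503 -0.13 ]
top bowl_handle 0.88 [359.7 280.5] [ 0.441 -0.143]
top bowl_handle 0.8 [469.6 271.8] [ 0.459 -0.467]
top tray 0.6 [284.3 244.7] [0.557 0.08 ]
top balance 0.83 [196.5 262.3] [0.51  0.346]
top pan 0.92 [195.2 249.4] [0.541 0.334]
top aperture 0.88 [199.6 283.1] [0.443 0.322]
top stylus_grip 0.54 [428.6 282.9] [ 0.425 -0.329]
top holder 0.94 [423.3 280.6] [ 0.438 -0.335]
top blue_cap_bottle 0.55 [273.8 191.8] [0.723 0.11 ]
top wash_bottle 0.94 [240.3 201.2] [0.696 0.214]
bowl 0.65 [356.0, 259.0] [[0.413, -0.162, -0.002], [0.515, -0.125, 0.02], [0.568, -0.07, 0.038]]
bowl 0.61 [469.6, 295.5] [[0.356, -0.508, -0.003], [0.392, -0.476, 0.012], [0.456, -0.438, 0.029]]
tray 0.68 [282.7, 243.5] [[0.482, -0.003, -0.003], [0.561, 0.079, 0.005], [0.632, 0.158, 0.044]]
[[254.10000610351562, 259.0], [264.3999938964844, 215.3000030517578], [314.70001220703125, 227.10000610351562], [304.3999938964844, 270.79998779296875]]
tray 0.17 [195.9, 261.3] [[0.406, 0.248, 0.015], [0.504, 0.334, 0.051], [0.605, 0.426, 0.066]
[... 220 characters left out ...]
, 0.065], [0.461, -0.105, 1.161]]
side bowl 0.7 [353.7 393.7] [ 0.385 -0.472]
side bowl 0.59 [329.3 284.4] [ 0.517 -0.115]
side bowl_handle 0.85 [301.  284.9] [ 0.438 -0.123]
side bowl_handle 0.7 [386.9 375.6] [ 0.451 -0.482]
side bowl_handle 0.16 [309.8 248.7] [0.532 0.027]
side tray 0.79 [309.1 248.2] [0.551 0.072]
side balance 0.87 [257.1 210.5] [0.511 0.364]
side pan 0.76 [268.1 193.7] [0.541 0.34 ]
side aperture 0.59 [240.7 204.7] [0.446 0.322]
side stylus_grip 0.5 [337.5 305.9] [ 0.421 -0.339]
side holder 0.83 [336.1 345.8] [ 0.422 -0.332]
side holder 0.54 [239.1 205.1] [0.474 0.427]
side blue_cap_bottle 0.92 [355.2 232.3] [0.71  0.097]
side wash_bottle 0.97 [334.1 215.4] [0.707 0.224]
```

View pics/crop.png

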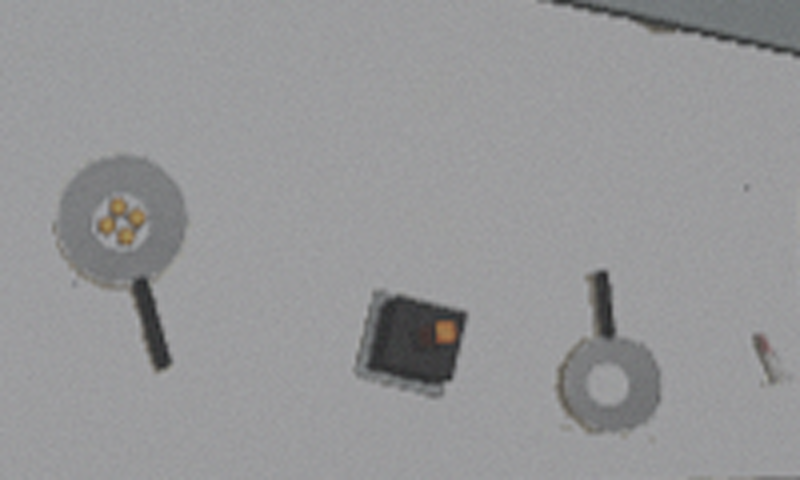

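The crop shows the ball-filled bowl is the larger (130 px against 102 px across, centred at (350,255)). The stylus top is at (431,282).

```bash
python3 - <<'E'
from h import *
c="top"
b=ray(c,(350.5,255),.03);h0=ray(c,(354.5,270),.033);h1=ray(c,(360.7,292),.033)
print("bowl",b,h0,h1,np.linalg.norm((h1-b)[:2]),"handle dir deg",np.degrees(np.arctan2(*(h1-h0)[[1,0]])))
print("stylus",ray(c,(431.2,282.5),.14),"holder top",ray(c,(320+419/4,200+340/4),.07))
for n,z,pts in(("tray",.04,[(254.1,259),(264.4,215.3),(314.7,227.1),(304.4,270.8)]),("bal",.045,[(159.8,287.3),(175.6,222.7),(230.2,236),(214.4,300.7)])):
    p=[ray(c,q,z)[:2] for q in pts];print(n,np.mean(p,0).round(3),np.round(p,3).tolist())
o=bot.get_obs();w=o['tool_rot'];from scipy.spatial.transform import Rotation as Ro
print(Ro.from_quat([*w[1:],w[0]]).as_matrix().round(3))
m=bot.camera_model("wrist");print(np.round(m['R'],3),-np.array(m['R']).T@m['t'])
E
```

```text
bowl [ 0.51703275 -0.11846889  0.03      ] [ 0.47199849 -0.12868362  0.033     ] [ 0.40719145 -0.14466343  0.033     ] 0.11292149394740422 handle dir deg -166.14859080438012
stylus [ 0.4233123  -0.32899039  0.14      ] holder top [ 0.42092365 -0.32493684  0.07      ]
tray [0.557 0.076] [[0.511, 0.166], [0.641, 0.134], [0.602, -0.015], [0.473, 0.018]]
bal [0.508 0.338] [[0.435, 0.44], [0.625, 0.398], [0.581, 0.235], [0.392, 0.28]]
[[-0.894  0.447  0.   ]
 [ 0.447  0.894  0.   ]
 [ 0.     0.    -1.   ]]
[[ 0.447  0.894  0.001]
 [ 0.861 -0.431  0.269]
 [ 0.241 -0.119 -0.963]] [0.24149595 0.63352941 0.37379849]
```

```bash
cat >> h.py <<'E'
from scipy.spatial.transform import Rotation as Ro
def go(x,y,z,xh=None):
    "tool-frame shift from the present pose to TCP target, and yaw (deg) to tool-x heading xh; shift is for yaw done AFTER and BEFORE"
    o=bot.get_obs();w=o['tool_rot'];M=Ro.from_quat([*w[1:],w[0]]).as_matrix()
    h=np.degrees(np.arctan2(M[1,0],M[0,0]));D=np.array([x,y,z])-o['eef_pos']
    s=f"t={o['t']:.2f} pos={np.round(o['eef_pos'],4)} head={h:.1f} tilt={np.round(M[:,2],3)} shift now={np.round(M.T@D,4)}"
    if xh is not None:
        dy=-((xh-h+180)%360-180);M2=M@Ro.from_euler('z',dy,degrees=True).as_matrix()
        s+=f" yaw={dy:.2f} shift after yaw={np.round(M2.T@D,4)}"
    print(s,f"F={np.round(o['contact_force'],1)} w={o['gripper_width']*.0854:.4f} gf={o['grasp_force']:.1f} q={np.round(o['q'],2)}")
E
python3 -m pendant '[[0.05,-0.029,-0.025,0.004,0],[0.05,-0.029,-0.025,0.004,0],[0.05,-0.029,-0.025,0.004,0],[0.05,-0.029,-0.025,0.004,0],[0.05,-0.029,-0.025,0.004,0],[0.05,-0.029,-0.025,0.004,0],[0.05,-0.029,-0.025,0.004,0],[0.05,-0.029,-0.025,0.004,0],[0.05,-0.029,-0.025,0.004,0],[0.05,-0.029,-0.025,0.004,0],[0.05,0,0,0,-6.8],[0.05,0,0,0,-6.8]]' 20
python3 -c "
from h import *
go(.415,-.1435,.30,193.85)"
```

```text
t: 2.35
eef_pos: [0.4506, 0.2474, 0.3647]
tool_rot: [0.0, 0.113, 0.994, -0.0]
contact_force: [-0.8, 0.3, 0.0]
gripper_width: 0.587
grasp_force: 0.0
t=2.35 pos=[0.4506 0.2474 0.3647] head=167.0 tilt=[ 0.    -0.001 -1.   ] shift now=[-0.0532 -0.3889  0.065 ] yaw=-26.84 shift after yaw=[ 0.1281 -0.371   0.065 ] F=[-0.8  0.3  0. ] w=0.0501 gf=0.0 q=[-0.71  0.26  0.1   1.98 -0.03  0.9   0.75]
```

```bash
python3 -m pendant '[[0.05,0,0,0,-6.7],[0.05,0,0,0,-6.7],[0.05,0,0,0,-6.7],[0.05,0,0,0,-6.7],[0.05,0.0128,-0.0371,0.0065,0],[0.05,0.0128,-0.0371,0.0065,0],[0.05,0.0128,-0.0371,0.0065,0],[0.05,0.0128,-0.0371,0.0065,0],[0.05,0.0128,-0.0371,0.0065,0],[0.05,0.0128,-0.0371,0.0065,0],[0.05,0.0128,-0.0371,0.0065,0],[0.05,0.0128,-0.0371,0.0065,0]]'
python3 -m pendant '[[0.05,0.0128,-0.0371,0.0065,0],[0.05,0.0128,-0.0371,0.0065,0],[0.05,0,0,0,0]]'
python3 -c "
from h import *
im,d=bot.read_camera('wrist');cv2.imwrite('pics/w1.png',im)
m=bot.camera_model('wrist')
for n,z in(('bowl',0),('bowl_handle',.026)):
  for r in bot.pinpoint(n,'wrist')[:2]: print(n,r['score'],r['at'],ray('wrist',r['at'],z,m))
P=cloud('wrist',d,m);r=bot.trace('bowl','wrist')[0];q=P[r['mask']];q=q[(q[:,2]>.01)]
g=cv2.cvtColor(im,cv2.COLOR_BGR2GRAY);H=r['mask']&(g<70)&(P[...,2]>.02);hp=P[H];print(len(hp),hp.mean(0),np.percentile(hp,[1,99],axis=0))
v=np.linalg.svd((hp-hp.mean(0))[:,:2],full_matrices=False)[2][0];print('dir',np.degrees(np.arctan2(v[1],v[0])))
s=(hp-hp.mean(0))[:,:2]@v;print(np.percentile(s,[1,99]),v)
go(.415,-.1435,.185,193.85)"
```

```text
t: 3.35
eef_pos: [0.4205, -0.064, 0.3128]
tool_rot: [0.001, -0.121, 0.993, -0.0]
contact_force: [1.2, -0.5, -1.3]
gripper_width: 0.581
grasp_force: 0.0
t: 3.6
eef_pos: [0.4121, -0.1473, 0.2993]
tool_rot: [-0.0, -0.115, 0.993, -0.001]
contact_force: [-0.4, 1.4, -0.4]
gripper_width: 0.587
grasp_force: 0.0
bowl 0.82 [315.7, 379.0] [ 0.52523716 -0.11682732  0.        ]
bowl_handle 0.8 [320.0, 288.8] [ 0.44079476 -0.13419984  0.026     ]
1671 [ 0.44154677 -0.13479322  0.03299292] [[ 0.41110155 -0.14622003  0.02705391]
 [ 0.47609214 -0.12290026  0.03437736]]
dir 14.135394341102597
[-0.03115875  0.03552228] [0.96972134 0.2442141 ]
t=3.80 pos=[ 0.4142 -0.1396  0.2998] head=-166.1 tilt=[ 0.  0. -1.] shift now=[ 0.0002 -0.004   0.1148] yaw=0.03 shift after yaw=[ 0.0002 -0.004   0.1148] F=[-0.   0.5 -0.6] w=0.0500 gf=0.0 q=[-0.03  0.24  0.25  2.22 -0.09  0.7   2.09]
```

View pics/w1.png

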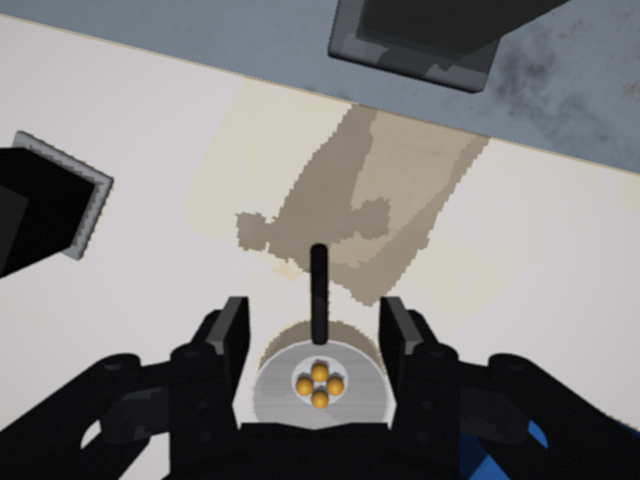

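The wrist view shows the handle vertical near column 319 (tip at row 245) and the balls in the bowl at about (320,385). I'll descend and grip near the handle's end.

```bash
python3 -m pendant '[[0.05,-0.0026,-0.002,0.03,0],[0.04,0,0,0.03,0],[0.03,0,0,0.03,0],[0.03,0,0,0.021,0],[0.03,0,0,0,0],[0.008,0,0,0,0],[0.008,0,0,0,0],[0.008,0,0,0,0],[0.008,0,0,0,0]]' 20
python3 -c "
from h import *
go(.415,-.1435,.185,193.85)"
```

```text
t: 4.55
eef_pos: [0.4174, -0.1415, 0.19]
tool_rot: [0.001, -0.121, 0.993, -0.0]
contact_force: [-1.2, 1.0, -0.7]
gripper_width: 0.132
grasp_force: 19.4
t=4.55 pos=[ 0.4174 -0.1415  0.19  ] head=-166.1 tilt=[ 0.002 -0.    -1.   ] shift now=[ 0.0028 -0.0013  0.0049] yaw=0.02 shift after yaw=[ 0.0028 -0.0013  0.0049] F=[-1.2  1.  -0.7] w=0.0113 gf=19.4 q=[ 0.04  0.46  0.18  2.26 -0.19  0.42  2.19]
```

```bash
python3 -m pendant '[[0.0,0,0,0,0],[0.0,0,0,0,0],[0.0,0,0,0,0],[0.0,0,0,-0.006,0],[0.0,0,0,-0.006,0],[0,0,0,0,0],[0,0,0,0,0]]' 120
cat >> h.py <<'E'
def tilt():
    "handle/bowl pitch from the wrist cloud, black handle pixels near tool plane"
    im,d=bot.read_camera('wrist');m=bot.camera_model('wrist');P=cloud('wrist',d,m)
    r=bot.trace('bowl','wrist')
    if not r: print('no bowl');return im
    q=P[r[0]['mask']];o=bot.get_obs();w=o['tool_rot'];M=Ro.from_quat([*w[1:],w[0]]).as_matrix()
    L=(q-o['eef_pos'])@M;c=im[r[0]['mask']]
    ok=(np.abs(L[:,1])<.004)&(L[:,2]>.08);L=L[ok];L=L[np.argsort(L[:,0])]
    print('score',r[0]['score'],'tool x,z profile',[tuple(np.round(a.mean(0)[[0,2]],3)) for a in np.array_split(L,14) if len(a)])
    return im
E
python3 -c "
from h import *
im=tilt();cv2.imwrite('pics/w2.png',im);im,_=bot.read_camera('side');cv2.imwrite('pics/s2.png',im[200:350,200:400])
go(.415,-.1435,.185,193.85)"
```

```text
t: 5.13
eef_pos: [0.4168, -0.1419, 0.2011]
tool_rot: [0.0, -0.12, 0.993, -0.0]
contact_force: [0.7, -0.1, -2.4]
gripper_width: 0.106
grasp_force: 117.6
score 0.72 tool x,z profile [(np.float64(-0.038), np.float64(0.158)), (np.float64(-0.034), np.float64(0.157)), (np.float64(-0.03), np.float64(0.157)), (np.float64(-0.026), np.float64(0.157)), (np.float64(-0.022), np.float64(0.157)), (np.float64(-0.019), np.float64(0.157)), (np.float64(-0.015), np.float64(0.157)), (np.float64(-0.011), np.float64(0.157)), (np.float64(-0.007), np.float64(0.159)), (np.float64(-0.004), np.float64(0.157)), (np.float64(-0.0), np.float64(0.157)), (np.float64(0.003), np.float64(0.157)), (np.float64(0.006), np.float64(0.159)), (np.float64(0.008), np.float64(0.162))]
t=5.28 pos=[ 0.4167 -0.1418  0.2006] head=-166.2 tilt=[-0.  0. -1.] shift now=[ 0.002  -0.0013  0.0156] yaw=-0.03 shift after yaw=[ 0.002  -0.0013  0.0156] F=[-0.5  0.4 -1.5] w=0.0089 gf=117.6 q=[ 0.03  0.44  0.19  2.26 -0.18  0.45  2.18]
```

```bash
python3 -m pendant '[[0,-0.0043,0.0053,-0.0042,0],[0,-0.01,0.0125,-0.0097,0],[0,-0.0143,0.0178,-0.0139,0],[0,-0.0143,0.0178,-0.0139,0],[0,-0.0143,0.0178,-0.0139,0],[0,-0.0143,0.0178,-0.0139,0],[0,-0.0143,0.0178,-0.0139,0],[0,-0.0143,0.0178,-0.0139,0],[0,-0.0143,0.0178,-0.0139,0],[0,-0.0143,0.0178,-0.0139,0],[0,-0.01,0.0125,-0.0097,0],[0,-0.0043,0.0053,-0.0042,0]]'
python3 -m pendant '[[0,0,0,0,0],[0,0,0,0,0]]'
python3 -c "
from h import *
im=tilt()
go(.513,.065,.34,193.85)"
```

```text
t: 6.28
eef_pos: [0.5141, 0.0685, 0.3412]
tool_rot: [0.001, -0.122, 0.993, 0.001]
contact_force: [1.0, -0.0, -0.9]
gripper_width: 0.103
grasp_force: 117.7
t: 6.45
eef_pos: [0.5126, 0.0649, 0.3392]
tool_rot: [-0.001, -0.12, 0.993, -0.0]
contact_force: [0.1, -0.3, -3.1]
gripper_width: 0.104
grasp_force: 117.7
score 0.61 tool x,z profile [(np.float64(-0.038), np.float64(0.158)), (np.float64(-0.034), np.float64(0.157)), (np.float64(-0.03), np.float64(0.157)), (np.float64(-0.026), np.float64(0.157)), (np.float64(-0.022), np.float64(0.157)), (np.float64(-0.019), np.float64(0.157)), (np.float64(-0.015), np.float64(0.157)), (np.float64(-0.011), np.float64(0.157)), (np.float64(-0.007), np.float64(0.157)), (np.float64(-0.004), np.float64(0.157)), (np.float64(-0.0), np.float64(0.157)), (np.float64(0.003), np.float64(0.157)), (np.float64(0.006), np.float64(0.159)), (np.float64(0.008), np.float64(0.162))]
t=6.55 pos=[0.5123 0.0639 0.3387] head=-166.3 tilt=[-0.002 -0.001 -1.   ] shift now=[-0.001   0.0009 -0.0013] yaw=-0.13 shift after yaw=[-0.001   0.0009 -0.0013] F=[ 0.6  0.  -2.4] w=0.0089 gf=117.7 q=[-0.44  0.3   0.23  2.01 -0.09  0.84  1.65]
```

Still level. Now lower the grip force over the tray and see whether it droops.

```bash
python3 -m pendant '[[0,0,0,0,0],[0,0,0,0,0],[0,0,0,0,0]]' 40
python3 -m pendant '[[0,0,0,0,0],[0,0,0,0,0],[0,0,0,0,0]]' 20
python3 -c "
from h import *
im=tilt()
go(.513,.065,.34,193.85)
im,_=bot.read_camera('side');cv2.imwrite('pics/s3.png',cv2.resize(im[150:300,220:400],None,fx=3,fy=3))"
```

```text
t: 6.8
eef_pos: [0.5129, 0.0645, 0.3393]
tool_rot: [-0.0, -0.12, 0.993, -0.0]
contact_force: [1.1, -0.4, -0.6]
gripper_width: 0.104
grasp_force: 117.7
t: 7.05
eef_pos: [0.5132, 0.0651, 0.3397]
tool_rot: [-0.0, -0.12, 0.993, 0.0]
contact_force: [-0.4, -0.5, -1.8]
gripper_width: 0.103
grasp_force: 117.7
score 0.96 tool x,z profile [(np.float64(-0.038), np.float64(0.158)), (np.float64(-0.034), np.float64(0.158)), (np.float64(-0.03), np.float64(0.157)), (np.float64(-0.026), np.float64(0.157)), (np.float64(-0.022), np.float64(0.157)), (np.float64(-0.018), np.float64(0.157)), (np.float64(-0.015), np.float64(0.157)), (np.float64(-0.011), np.float64(0.157)), (np.float64(-0.007), np.float64(0.157)), (np.float64(-0.004), np.float64(0.157)), (np.float64(-0.0), np.float64(0.157)), (np.float64(0.004), np.float64(0.157)), (np.float64(0.006), np.float64(0.159)), (np.float64(0.008), np.float64(0.161))]
t=7.15 pos=[0.5132 0.0652 0.3397] head=-166.2 tilt=[ 0.  0. -1.] shift now=[ 0.0002 -0.0002 -0.0003] yaw=-0.03 shift after yaw=[ 0.0002 -0.0002 -0.0003] F=[ 0.5 -0.4 -0.9] w=0.0089 gf=117.7 q=[-0.44  0.3   0.23  2.01 -0.09  0.84  1.65]
```

View pics/s3.png

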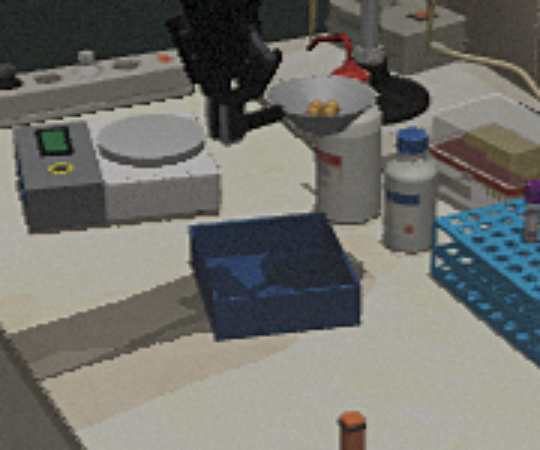

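Bowl is level with balls still in it, and the grip force did not drop by itself. I'll ease the jaw command slightly.

```bash
python3 -m pendant '[[0.010,0,0,0,0],[0.010,0,0,0,0],[0.010,0,0,0,0],[0.010,0,0,0,0]]' 20
python3 -c "
from h import *
im=tilt()
go(.513,.065,.34,193.85)"
```

```text
t: 7.53
eef_pos: [0.5131, 0.0653, 0.3397]
tool_rot: [-0.0, -0.12, 0.993, -0.0]
contact_force: [0.5, -0.6, -2.6]
gripper_width: 0.124
grasp_force: 65.4
score 0.55 tool x,z profile [(np.float64(-0.038), np.float64(0.158)), (np.float64(-0.034), np.float64(0.157)), (np.float64(-0.03), np.float64(0.157)), (np.float64(-0.025), np.float64(0.157)), (np.float64(-0.021), np.float64(0.157)), (np.float64(-0.018), np.float64(0.157)), (np.float64(-0.014), np.float64(0.157)), (np.float64(-0.01), np.float64(0.157)), (np.float64(-0.006), np.float64(0.157)), (np.float64(-0.003), np.float64(0.157)), (np.float64(0.001), np.float64(0.157)), (np.float64(0.004), np.float64(0.157)), (np.float64(0.006), np.float64(0.159)), (np.float64(0.008), np.float64(0.162))]
t=7.63 pos=[0.5132 0.0653 0.3397] head=-166.2 tilt=[ 0.  0. -1.] shift now=[ 0.0002 -0.0002 -0.0003] yaw=-0.02 shift after yaw=[ 0.0002 -0.0002 -0.0003] F=[ 0.   0.  -1.7] w=0.0100 gf=65.5 q=[-0.44  0.3   0.23  2.01 -0.09  0.84  1.65]
```

```bash
python3 -m pendant '[[0.0110,0,0,0,0],[0.0110,0,0,0,0],[0.0110,0,0,0,0],[0.0110,0,0,0,0]]' 20
python3 -c "
from h import *
im=tilt()
go(.513,.065,.34,193.85)"
```

```text
t: 7.97
eef_pos: [0.5132, 0.0653, 0.3397]
tool_rot: [0.0, -0.12, 0.993, 0.0]
contact_force: [-0.3, -1.1, -0.9]
gripper_width: 0.128
grasp_force: 32.9
score 0.87 tool x,z profile [(np.float64(-0.038), np.float64(0.157)), (np.float64(-0.034), np.float64(0.157)), (np.float64(-0.03), np.float64(0.157)), (np.float64(-0.025), np.float64(0.157)), (np.float64(-0.021), np.float64(0.157)), (np.float64(-0.018), np.float64(0.157)), (np.float64(-0.014), np.float64(0.157)), (np.float64(-0.01), np.float64(0.157)), (np.float64(-0.006), np.float64(0.157)), (np.float64(-0.003), np.float64(0.157)), (np.float64(0.0), np.float64(0.157)), (np.float64(0.004), np.float64(0.157)), (np.float64(0.006), np.float64(0.159)), (np.float64(0.008), np.float64(0.16))]
t=8.07 pos=[0.5132 0.0652 0.3397] head=-166.2 tilt=[-0.  0. -1.] shift now=[ 0.0002 -0.0002 -0.0003] yaw=-0.02 shift after yaw=[ 0.0002 -0.0002 -0.0003] F=[ 0.2 -0.2 -1.8] w=0.0111 gf=32.9 q=[-0.44  0.3   0.23  2.01 -0.09  0.84  1.65]
```

```bash
python3 -m pendant '[[0.0114,0,0,0,0],[0.0114,0,0,0,0],[0.0114,0,0,0,0],[0.0114,0,0,0,0]]' 20
python3 -c "
from h import *
im=tilt()
go(.513,.065,.34,193.85)"
```

```text
t: 8.4
eef_pos: [0.5132, 0.0652, 0.3397]
tool_rot: [-0.0, -0.12, 0.993, 0.0]
contact_force: [0.3, -0.5, -1.5]
gripper_width: 0.132
grasp_force: 19.7
score 0.82 tool x,z profile [(np.float64(-0.039), np.float64(0.158)), (np.float64(-0.034), np.float64(0.158)), (np.float64(-0.03), np.float64(0.158)), (np.float64(-0.026), np.float64(0.158)), (np.float64(-0.022), np.float64(0.158)), (np.float64(-0.018), np.float64(0.158)), (np.float64(-0.014), np.float64(0.157)), (np.float64(-0.01), np.float64(0.157)), (np.float64(-0.006), np.float64(0.157)), (np.float64(-0.003), np.float64(0.157)), (np.float64(0.001), np.float64(0.157)), (np.float64(0.004), np.float64(0.157)), (np.float64(0.007), np.float64(0.159)), (np.float64(0.008), np.float64(0.16))]
t=8.50 pos=[0.5132 0.0652 0.3397] head=-166.2 tilt=[-0. -0. -1.] shift now=[ 0.0002 -0.0002 -0.0003] yaw=-0.03 shift after yaw=[ 0.0002 -0.0002 -0.0003] F=[ 1.1  0.5 -2. ] w=0.0116 gf=19.7 q=[-0.44  0.3   0.23  2.01 -0.09  0.84  1.65]
```

```bash
python3 -m pendant '[[0.0116,0,0,0,0],[0.0116,0,0,0,0],[0.0116,0,0,0,0],[0.0116,0,0,0,0],[0.0116,0,0,0,0]]' 20
python3 -c "
from h import *
im=tilt()
go(.513,.065,.34,193.85)"
```

```text
t: 8.92
eef_pos: [0.513, 0.0652, 0.3396]
tool_rot: [-0.0, -0.12, 0.993, -0.0]
contact_force: [0.1, -0.8, -2.0]
gripper_width: 0.14
grasp_force: 12.5
score 0.87 tool x,z profile [(np.float64(-0.003), np.float64(0.228)), (np.float64(-0.001), np.float64(0.209)), (np.float64(0.001), np.float64(0.193)), (np.float64(0.002), np.float64(0.192)), (np.float64(0.003), np.float64(0.192)), (np.float64(0.004), np.float64(0.194)), (np.float64(0.005), np.float64(0.185)), (np.float64(0.006), np.float64(0.184)), (np.float64(0.007), np.float64(0.194)), (np.float64(0.008), np.float64(0.187)), (np.float64(0.009), np.float64(0.179)), (np.float64(0.009), np.float64(0.18)), (np.float64(0.01), np.float64(0.18)), (np.float64(0.011), np.float64(0.179))]
t=9.02 pos=[0.5131 0.0652 0.3396] head=-166.2 tilt=[-0. -0. -1.] shift now=[ 0.0001 -0.0002 -0.0004] yaw=-0.02 shift after yaw=[ 0.0001 -0.0002 -0.0004] F=[ 0.  -0.2 -1.1] w=0.0116 gf=12.5 q=[-0.44  0.3   0.23  2.01 -0.09  0.84  1.65]
```

It swung down. Tighten to keep it in the grip, then look.

```bash
python3 -m pendant '[[0.0112,0,0,0,0],[0.0112,0,0,0,0]]' 20
python3 -c "
from h import *
im,_=bot.read_camera('side');im2,_=bot.read_camera('top')
cv2.imwrite('pics/s4.png',np.vstack([cv2.resize(im[130:280,220:400],(480,400),interpolation=2),cv2.resize(im2[205:280,245:335],(240,200),interpolation=2).repeat(1,0) if 0 else cv2.copyMakeBorder(cv2.resize(im2[205:280,245:335],(240,200),interpolation=2),0,0,0,240,0)]))
for n in range(4):
  print([ (np.round(r['at']),round(r['score'],2)) for r in bot.pinpoint(f'ball{n}_center','side')[:5]])
"
```

```text
t: 9.18
eef_pos: [0.5133, 0.0653, 0.3398]
tool_rot: [0.0, -0.12, 0.993, 0.0]
contact_force: [-0.5, 0.5, -2.5]
gripper_width: 0.132
grasp_force: 16.4
[(array([312., 245.]), 0.32)]
[]
[]
[]
```

View pics/s4.png

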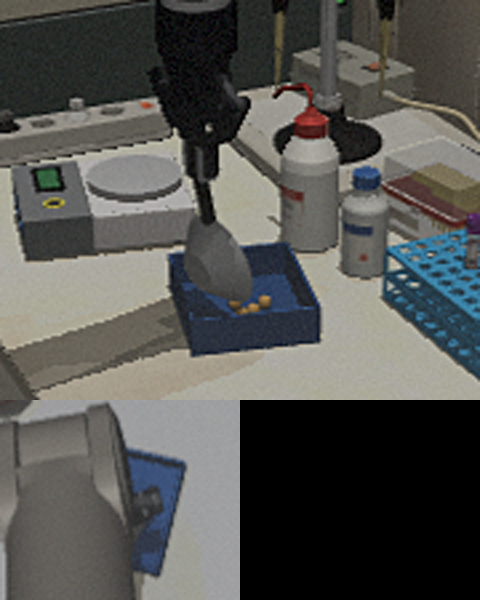

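The bowl hangs at about 80° in the tray, and the four balls lie on the tray floor at crop (235–268, 300–310). Next I'll carry the bowl to free desk, roll it back onto its foot there and tighten the grip.

```bash
python3 -m pendant '[[0.0105,0,0,-0.012,0],[0.0105,0,0,-0.025,0],[0.0105,0,0,-0.025,0],[0.0105,-0.0028,-0.029,0,0],[0.0105,-0.0028,-0.029,0,0],[0.0105,-0.0028,-0.029,0,0],[0.0105,-0.0028,-0.029,0,0],[0.0105,-0.0028,-0.029,0,0],[0.0105,-0.0028,-0.029,0,0],[0.0105,0,0,0.02,0],[0.0105,0,0,0.02,0],[0.0105,0,0,0.02,0]]' 30
python3 -c "
from h import *
go(.571,-.100,.325,193.85);im=tilt()
im2,_=bot.read_camera('side')
print([ (np.round(r['at']),round(r['score'],2)) for r in bot.pinpoint(f'ball0_center','side')[:6]])
cv2.imwrite('pics/s5.png',cv2.resize(im2[170:340,220:420],None,fx=3,fy=3,interpolation=2))"
```

```text
t: 10.48
eef_pos: [0.5712, -0.1005, 0.3412]
tool_rot: [0.0, -0.12, 0.993, -0.0]
contact_force: [-0.7, 0.3, -1.6]
gripper_width: 0.128
grasp_force: 29.5
t=10.48 pos=[ 0.5712 -0.1005  0.3412] head=-166.3 tilt=[ 0.001 -0.    -1.   ] shift now=[0.0001 0.0005 0.0162] yaw=-0.11 shift after yaw=[0.0001 0.0005 0.0162] F=[-0.7  0.3 -1.6] w=0.0109 gf=29.5 q=[-0.17  0.4   0.31  1.87 -0.15  0.9   2.02]
score 0.64 tool x,z profile [(np.float64(-0.009), np.float64(0.233)), (np.float64(-0.0), np.float64(0.196)), (np.float64(0.001), np.float64(0.196)), (np.float64(0.002), np.float64(0.195)), (np.float64(0.003), np.float64(0.189)), (np.float64(0.004), np.float64(0.19)), (np.float64(0.005), np.float64(0.196)), (np.float64(0.006), np.float64(0.188)), (np.float64(0.007), np.float64(0.187)), (np.float64(0.008), np.float64(0.191)), (np.float64(0.009), np.float64(0.182)), (np.float64(0.009), np.float64(0.179)), (np.float64(0.01), np.float64(0.186)), (np.float64(0.011), np.float64(0.213))]
[(array([327., 242.]), 0.48), (array([360., 233.]), 0.46)]
```

View pics/s5.png

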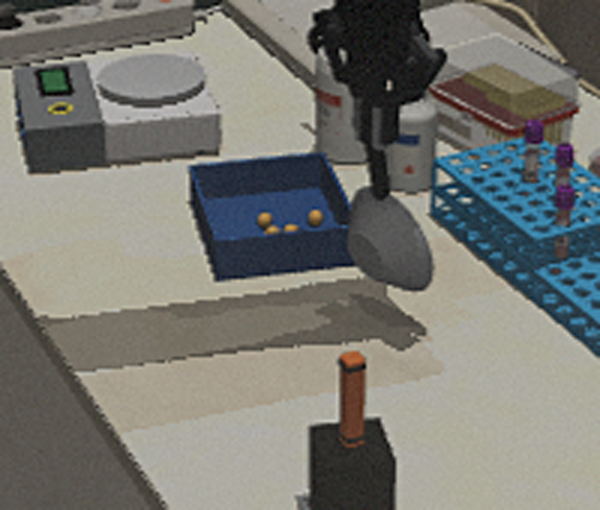

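All four balls are in the tray, at crop (264,219), (273,231), (291,229) and (315,217). The bowl hangs above free desk.

```bash
python3 -m pendant '[[0.0113,0,0,0.018,0],[0.0113,0.002,0,0.008,0],[0.0113,0.0153,0,0.0047,0],[0.0113,0.0153,0,0.0047,0],[0.0113,0.0153,0,0.0047,0],[0.0113,0.0133,0,0.0093,0],[0.0113,0.0133,0,0.0093,0],[0.0113,0.0133,0,0.0093,0],[0.0113,0.0145,0,0.0125,0],[0.0113,0.0145,0,0.0125,0]]' 20
python3 -c "
from h import *
go(.43,-.135,.190,193.85);im=tilt()"
```

```text
t: 11.52
eef_pos: [0.4579, -0.128, 0.2501]
tool_rot: [0.002, -0.12, 0.993, -0.0]
contact_force: [1.1, 1.4, 0.8]
gripper_width: 0.13
grasp_force: 23.4
t=11.52 pos=[ 0.4579 -0.128   0.2501] head=-166.2 tilt=[ 0.004 -0.    -1.   ] shift now=[ 0.029 -0.     0.06 ] yaw=-0.02 shift after yaw=[ 0.029 -0.     0.06 ] F=[1.1 1.4 0.8] w=0.0111 gf=23.4 q=[-0.09  0.39  0.28  2.17 -0.19  0.6   2.14]
score 0.62 tool x,z profile [(np.float64(-0.108), np.float64(0.246)), (np.float64(-0.082), np.float64(0.226)), (np.float64(-0.042), np.float64(0.183)), (np.float64(-0.034), np.float64(0.178)), (np.float64(-0.026), np.float64(0.173)), (np.float64(-0.019), np.float64(0.169)), (np.float64(-0.013), np.float64(0.165)), (np.float64(-0.008), np.float64(0.162)), (np.float64(-0.003), np.float64(0.159)), (np.float64(0.002), np.float64(0.157)), (np.float64(0.005), np.float64(0.156)), (np.float64(0.008), np.float64(0.157)), (np.float64(0.009), np.float64(0.159)), (np.float64(0.011), np.float64(0.163))]
```

Pitch is now about 33°, as planned. I'll finish lowering it onto the foot.

```bash
python3 -m pendant '[[0.0113,0.0095,0,0.014,0],[0.0113,0.0095,0,0.014,0],[0.0113,0.0055,0,0.016,0],[0.0113,0.0055,0,0.015,0],[0.0113,0,0,0.002,0],[0.0113,0,0,0,0]]'
python3 -c "
from h import *
go(.43,-.135,.190,193.85);im=tilt()"
```

```text
t: 12.12
eef_pos: [0.4292, -0.1349, 0.1881]
tool_rot: [-0.0, -0.12, 0.993, 0.0]
contact_force: [-2.2, -1.0, 1.5]
gripper_width: 0.131
grasp_force: 23.5
t=12.12 pos=[ 0.4292 -0.1349  0.1881] head=-166.2 tilt=[-0.  0. -1.] shift now=[-0.0007 -0.0002 -0.0019] yaw=-0.04 shift after yaw=[-0.0007 -0.0002 -0.0019] F=[-2.2 -1.   1.5] w=0.0112 gf=23.5 q=[-0.02  0.48  0.22  2.25 -0.24  0.44  2.21]
score 0.69 tool x,z profile [(np.float64(-0.037), np.float64(0.156)), (np.float64(-0.032), np.float64(0.156)), (np.float64(-0.029), np.float64(0.156)), (np.float64(-0.025), np.float64(0.156)), (np.float64(-0.021), np.float64(0.156)), (np.float64(-0.017), np.float64(0.156)), (np.float64(-0.013), np.float64(0.156)), (np.float64(-0.01), np.float64(0.156)), (np.float64(-0.006), np.float64(0.156)), (np.float64(-0.003), np.float64(0.156)), (np.float64(0.0), np.float64(0.157)), (np.float64(0.004), np.float64(0.157)), (np.float64(0.006), np.float64(0.158)), (np.float64(0.008), np.float64(0.161))]
```

```bash
python3 -m pendant '[[0,0,0,0,0],[0,0,0,0,0],[0,0,0,-0.012,0],[0,0,0,-0.03,0],[0,0,0,-0.04,0],[0,0,0,-0.03,0],[0,0,0,-0.012,3],[0,0,0,0,6],[0,0,0,0,7],[0,0,0,0,7],[0,0,0,0,7],[0,0,0,0,7]]' 120
python3 -m pendant '[[0,0,0,0,5],[0,0,0,0,1.8]]'
python3 -c "
from h import *
go(.4506,.3868,.300,150)"
```

```text
t: 13.22
eef_pos: [0.4286, -0.1345, 0.3121]
tool_rot: [0.0, 0.204, 0.979, 0.0]
contact_force: [-0.4, -0.0, -1.2]
gripper_width: 0.105
grasp_force: 118.1
t: 13.38
eef_pos: [0.4286, -0.1344, 0.312]
tool_rot: [0.0, 0.261, 0.965, 0.0]
contact_force: [1.6, -0.2, -1.3]
gripper_width: 0.101
grasp_force: 118.1
t=13.38 pos=[ 0.4286 -0.1344  0.312 ] head=149.8 tilt=[ 0.  0. -1.] shift now=[0.2432 0.4615 0.0122] yaw=-0.21 shift after yaw=[0.2415 0.4624 0.0122] F=[ 1.6 -0.2 -1.3] w=0.0086 gf=118.1 q=[-0.26  0.25  0.49  2.19 -0.17  0.74  1.39]
```

```bash
python3 -m pendant '[[0,0.0109,0.021,0,0],[0,0.0169,0.0323,0,0],[0,0.0169,0.0323,0,0],[0,0.0169,0.0323,0,0],[0,0.0169,0.0323,0,0],[0,0.0169,0.0323,0,0],[0,0.0169,0.0323,0,0],[0,0.0169,0.0323,0,0],[0,0.0169,0.0323,0,0],[0,0.0169,0.0323,0,0],[0,0.0169,0.0323,0,0],[0,0.0169,0.0323,0,0]]'
python3 -m pendant '[[0,0.0169,0.0323,0,0],[0,0.0169,0.0323,0,0],[0,0.0109,0.021,0,0],[0,0,0,0,0]]'
python3 -c "
from h import *
im=tilt();cv2.imwrite('pics/w6.png',im)
go(.4506,.3868,.254,150)
im,d=bot.read_camera('side');cv2.imwrite('pics/s6.png',im)
for n,z in(('pan',.06),('aperture',.0505)): print(n,[(round(r['score'],2),ray('side',r['at'],z)[:2].round(3)) for r in bot.pinpoint(n,'side')[:2]])
P=cloud('side',d);r=bot.trace('bowl','side')
for k in r[:2]:
  q=P[k['mask']];print(k['score'],np.round(k['at']),np.percentile(q,[2,50,98],axis=0).round(3).tolist())"
```

```text
t: 14.38
eef_pos: [0.4455, 0.2918, 0.3121]
tool_rot: [-0.0, 0.258, 0.966, 0.0]
contact_force: [0.8, -0.1, -1.1]
gripper_width: 0.103
grasp_force: 118.1
t: 14.72
eef_pos: [0.4482, 0.393, 0.312]
tool_rot: [-0.0, 0.255, 0.967, 0.002]
contact_force: [-0.4, 0.3, -1.3]
gripper_width: 0.101
grasp_force: 118.1
score 0.81 tool x,z profile [(np.float64(-0.036), np.float64(0.157)), (np.float64(-0.033), np.float64(0.157)), (np.float64(-0.029), np.float64(0.157)), (np.float64(-0.025), np.float64(0.157)), (np.float64(-0.022), np.float64(0.157)), (np.float64(-0.018), np.float64(0.157)), (np.float64(-0.014), np.float64(0.157)), (np.float64(-0.01), np.float64(0.157)), (np.float64(-0.006), np.float64(0.157)), (np.float64(-0.003), np.float64(0.157)), (np.float64(0.001), np.float64(0.157)), (np.float64(0.005), np.float64(0.157)), (np.float64(0.008), np.float64(0.158)), (np.float64(0.009), np.float64(0.162))]
t=14.82 pos=[0.4494 0.3872 0.3116] head=150.2 tilt=[-0. -0. -1.] shift now=[-0.0012  0.0003  0.0576] yaw=0.17 shift after yaw=[-0.0012  0.0003  0.0576] F=[ 0.4 -0.7 -1.9] w=0.0088 gf=118.1 q=[-1.03  0.46  0.27  1.86 -0.16  0.85  0.38]
pan [(0.72, array([0.549, 0.338]))]
aperture [(0.73, array([0.444, 0.325]))]
0.83 [358. 384.] [[0.359, -0.503, 0.001], [0.4, -0.468, 0.015], [0.466, -0.442, 0.025]]
0.58 [266. 169.] [[0.46, 0.29, 0.126], [0.536, 0.358, 0.144], [0.583, 0.382, 0.155]]
```

```bash
python3 -m pendant '[[0,0,0,0.02,0],[0,0,0,0.02,0],[0,0,0,0.012,0],[0,0,0,0.006,0],[0,0,0,0.003,0],[0,0,0,0.001,0],[0,0,0,0,0]]'
python3 -c "
from h import *
go(.4506,.3868,.2495,150)"
```

```text
t: 15.6
eef_pos: [0.4504, 0.386, 0.2502]
tool_rot: [0.0, 0.259, 0.966, 0.0]
contact_force: [0.7, 1.0, -0.9]
gripper_width: 0.101
grasp_force: 118.1
t=15.60 pos=[0.4504 0.386  0.2502] head=150.0 tilt=[ 0.001  0.001 -1.   ] shift now=[0.0003 0.0008 0.0007] yaw=0.00 shift after yaw=[0.0003 0.0008 0.0007] F=[ 0.7  1.  -0.9] w=0.0087 gf=118.1 q=[-1.    0.54  0.25  1.89 -0.19  0.73  0.4 ]
```

```bash
python3 -m pendant '[[0.009,0,0,0.001,0],[0.0105,0,0,0.001,0],[0.0112,0,0,0,0],[0.0116,0,0,0,0],[0.013,0,0,0,0],[0.017,0,0,0,0],[0.025,0,0,0,0],[0.03,0,0,0,0],[0.03,0,0,0,0]]' 20
python3 -c "
from h import *
im=tilt()
go(.4506,.3868,.2495,150)"
```

```text
t: 16.35
eef_pos: [0.4501, 0.386, 0.2477]
tool_rot: [-0.0, 0.259, 0.966, -0.0]
contact_force: [-0.2, 0.5, -0.4]
gripper_width: 0.352
grasp_force: 0.0
score 0.93 tool x,z profile [(np.float64(-0.036), np.float64(0.155)), (np.float64(-0.032), np.float64(0.155)), (np.float64(-0.029), np.float64(0.155)), (np.float64(-0.025), np.float64(0.155)), (np.float64(-0.021), np.float64(0.155)), (np.float64(-0.018), np.float64(0.155)), (np.float64(-0.014), np.float64(0.155)), (np.float64(-0.01), np.float64(0.155)), (np.float64(-0.007), np.float64(0.155)), (np.float64(-0.003), np.float64(0.155)), (np.float64(-0.0), np.float64(0.155)), (np.float64(0.003), np.float64(0.155)), (np.float64(0.006), np.float64(0.157)), (np.float64(0.007), np.float64(0.16))]
t=16.45 pos=[0.4501 0.386  0.2477] head=150.0 tilt=[ 0.  0. -1.] shift now=[-0.      0.001  -0.0018] yaw=0.03 shift after yaw=[-0.      0.001  -0.0018] F=[-0.8  0.3  0.6] w=0.0299 gf=0.0 q=[-1.    0.54  0.25  1.89 -0.19  0.73  0.4 ]
```

Bowl is upright (handle top at z = 0.093 as expected) and released. I'll retreat and verify.

```bash
python3 -m pendant '[[0.03,0,0,-0.02,0],[0.035,0,0,-0.03,0],[0.04,0,0,-0.03,0],[0.04,0,0,-0.03,0],[0.04,0,0,0,-5],[0.04,0,0,0,-5],[0.04,0,0,0,-5.4]]'
python3 -c "
from h import *
im,d=bot.read_camera('side')
for n,z in(('bowl',.06),('bowl_handle',.086),('pan',.06),('aperture',.0505)): print(n,[(round(r['score'],2),ray('side',r['at'],z)[:2].round(3)) for r in bot.pinpoint(n,'side')[:2]])
go(.423,-.331,.36,165.4)"
```

```text
t: 17.03
eef_pos: [0.4501, 0.386, 0.3586]
tool_rot: [0.0, 0.125, 0.992, 0.001]
contact_force: [-0.3, -0.7, -0.6]
gripper_width: 0.469
grasp_force: 0.0
bowl [(0.85, array([0.535, 0.333])), (0.72, array([ 0.353, -0.532]))]
bowl_handle [(0.94, array([ 0.407, -0.543])), (0.6, array([0.471, 0.392]))]
pan [(0.57, array([0.536, 0.32 ]))]
aperture [(0.84, array([0.448, 0.32 ]))]
t=17.28 pos=[0.4501 0.3859 0.3575] head=165.3 tilt=[-0. -0. -1.] shift now=[-0.1561 -0.7002 -0.0023] yaw=-0.13 shift after yaw=[-0.1545 -0.7006 -0.0023] F=[-0.4 -0.7  0. ] w=0.0400 gf=0.0 q=[-0.99  0.4   0.23  1.82 -0.11  0.94  0.6 ]
```

```bash
python3 -m pendant '[[0.045,-0.0087,-0.0389,0,0],[0.045,-0.0087,-0.0389,0,0],[0.045,-0.0087,-0.0389,0,0],[0.045,-0.0087,-0.0389,0,0],[0.045,-0.0087,-0.0389,0,0],[0.045,-0.0087,-0.0389,0,0],[0.045,-0.0087,-0.0389,0,0],[0.045,-0.0087,-0.0389,0,0],[0.045,-0.0087,-0.0389,0,0],[0.045,-0.0087,-0.0389,0,0],[0.045,-0.0087,-0.0389,0,0],[0.045,-0.0087,-0.0389,0,0]]'
python3 -m pendant '[[0.045,-0.0087,-0.0389,0,0],[0.045,-0.0087,-0.0389,0,0],[0.045,-0.0087,-0.0389,0,0],[0.045,-0.0087,-0.0389,0,0],[0.045,-0.0087,-0.0389,0,0],[0.045,-0.0087,-0.0389,0,0],[0.045,0,0,0,0],[0.045,0,0,0,0]]'
python3 -c "
from h import *
im,d=bot.read_camera('wrist');m=bot.camera_model('wrist');P=cloud('wrist',d,m);cv2.imwrite('pics/w7.png',im)
for n,z in(('stylus_grip',.105),('holder',0)): print(n,[(round(r['score'],2),np.round(r['at']),ray('wrist',r['at'],z,m)[:2].round(4)) for r in bot.pinpoint(n,'wrist')[:2]])
q=P[(abs(P[...,2]-.14)<.006)&(np.hypot(P[...,0]-.423,P[...,1]+.331)<.05)];print('top',len(q),q.mean(0),q.min(0),q.max(0),cv2.minAreaRect((q[:,:2]*1000).astype(np.float32)))
q=P[(abs(P[...,2]-.07)<.005)&(np.hypot(P[...,0]-.423,P[...,1]+.331)<.06)];print('block',len(q),cv2.minAreaRect((q[:,:2]*1000).astype(np.float32)))
im,d=bot.read_camera('top');print('pan etc',[ (n,[(round(r['score'],2),ray('top',r['at'],z)[:2].round(3)) for r in bot.pinpoint(n,'top')[:2]]) for n,z in(('bowl',.06),('pan',.06),('aperture',.0505))])
cv2.imwrite('pics/t7.png',cv2.resize(im[200:320,140:340],None,fx=4,fy=4,interpolation=2))
go(.423,-.331,.26,165.4)"
```

```text
t: 18.28
eef_pos: [0.4331, -0.0939, 0.3579]
tool_rot: [0.0, 0.128, 0.992, 0.0]
contact_force: [1.1, -0.1, 0.3]
gripper_width: 0.526
grasp_force: 0.0
t: 18.95
eef_pos: [0.4245, -0.3336, 0.3576]
tool_rot: [-0.0, 0.13, 0.991, -0.001]
contact_force: [-0.3, 1.0, -0.0]
gripper_width: 0.528
grasp_force: 0.0
stylus_grip [(0.56, array([323., 253.]), array([ 0.4248, -0.3266]))]
holder [(0.57, array([322., 219.]), array([ 0.4269, -0.3256]))]
top 798 [ 0.42575612 -0.32701663  0.13858975] [ 0.41945875 -0.33460695  0.13413378] [ 0.43407199 -0.31984664  0.14171682] ((426.7024230957031, -327.27581787109375), (14.729525566101074, 14.576272964477539), 89.32978820800781)
block 4236 ((427.1632385253906, -326.9985656738281), (49.95222473144531, 50.643985748291016), 74.18206024169922)
pan etc [('bowl', [(0.7, array([0.534, 0.319]))]), ('pan', [(0.93, array([0.548, 0.336]))]), ('aperture', [(0.78, array([0.44 , 0.317]))])]
t=19.30 pos=[ 0.4259 -0.3299  0.3577] head=165.5 tilt=[ 0.     0.001 -1.   ] shift now=[ 0.0025 -0.0019  0.0977] yaw=0.14 shift after yaw=[ 0.0025 -0.0019  0.0977] F=[-0.5  0.4  0.2] w=0.0451 gf=0.0 q=[ 0.06  0.35  0.6   1.96 -0.25  0.91  2.1 ]
```

View pics/t7.png

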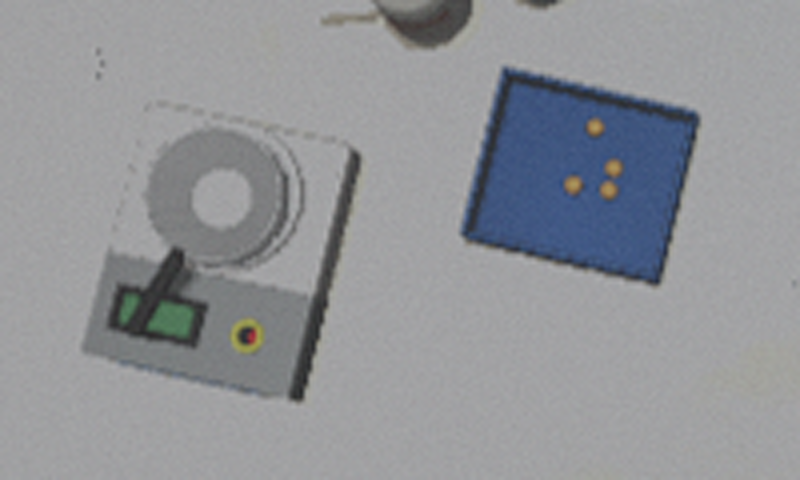

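View pics/w7.png

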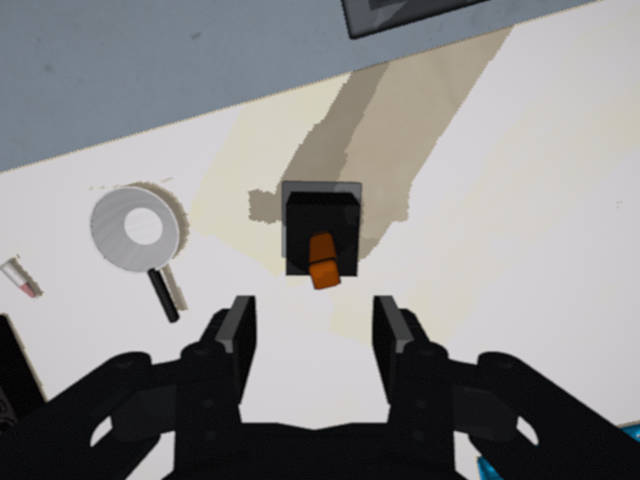

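Top view: the bowl stands on the pan with its handle over the display, clear of the yellow ring at crop (247,335), and the four balls are in the tray. Wrist view: the stylus stands at (323,265), turned about 14° from the block. I'll align and grasp it.

```bash
python3 -m pendant '[[0.045,0,0,0,-7],[0.045,0,0,0,-7],[0.045,-0.0008,0.0028,0.03,0],[0.045,0,0,0.03,0],[0.045,0,0,0.025,0],[0.045,0,0,0.0125,0],[0.045,0,0,0,0]]'
python3 -c "
from h import *
print('bowl rim',ray('top',(194.5,248.75),.09),'floor',ray('top',(195.5,249.5),.064),'apert',ray('top',(140+247/4,200+335/4),.0505))
go(.4267,-.3271,.26,179.5)"
python3 -m pendant '[[0.02,0,0,0,0],[0.008,0,0,0,0],[0.008,0,0,0,0],[0.008,0,0,0,0],[0.008,0,0,0,0]]' 80
python3 -c "
from h import *
go(.4267,-.3271,.36,179.5)"
```

```text
t: 19.88
eef_pos: [0.4257, -0.3267, 0.2576]
tool_rot: [-0.002, 0.004, 1.0, 0.001]
contact_force: [-0.4, 0.3, 0.5]
gripper_width: 0.524
grasp_force: 0.0
bowl rim [0.5388595  0.32768255 0.09      ] floor [0.54031979 0.33206572 0.064     ] apert [0.4414554  0.31619752 0.0505    ]
t=19.88 pos=[ 0.4257 -0.3267  0.2576] head=179.5 tilt=[-0.005  0.003 -1.   ] shift now=[-0.001  -0.0004 -0.0024] yaw=-0.01 shift after yaw=[-0.001  -0.0004 -0.0024] F=[-0.4  0.3  0.5] w=0.0448 gf=0.0 q=[ 0.17  0.48  0.47  2.03 -0.33  0.7   2.41]
t: 20.3
eef_pos: [0.4268, -0.3285, 0.2616]
tool_rot: [0.001, 0.005, 1.0, -0.0]
contact_force: [-0.7, 0.7, 7.4]
gripper_width: 0.152
grasp_force: 78.3
t=20.30 pos=[ 0.4268 -0.3285  0.2616] head=179.4 tilt=[ 0.002 -0.001 -1.   ] shift now=[-0.0001  0.0014 -0.0984] yaw=-0.07 shift after yaw=[-0.0001  0.0014 -0.0984] F=[-0.7  0.7  7.4] w=0.0129 gf=78.3 q=[ 0.17  0.48  0.47  2.03 -0.33  0.7   2.41]
```

```bash
python3 -m pendant '[[0.008,0,0,-0.015,0],[0.008,0,0,-0.03,0],[0.008,0,0,-0.035,0],[0.008,0,0,-0.02,0],[0.008,-0.0011,0.0392,0,0],[0.008,-0.0011,0.0392,0,0],[0.008,-0.0011,0.0392,0,0],[0.008,-0.0011,0.0392,0,0],[0.008,-0.0011,0.0392,0,0],[0.008,-0.0011,0.0392,0,0],[0.008,-0.0011,0.0392,0,0],[0.008,-0.0011,0.0392,0,0]]'
python3 -m pendant '[[0.008,-0.0011,0.0392,0,0],[0.008,-0.0011,0.0392,0,0],[0.008,-0.0011,0.0392,0,0],[0.008,-0.0011,0.0392,0,0],[0.008,-0.0011,0.0392,0,0],[0.008,-0.0011,0.0392,0,0],[0.008,-0.0011,0.0392,0,0],[0.008,0,0,0,0],[0.008,0,0,0,0]]'
python3 -c "
from h import *
im,d=bot.read_camera('wrist');m=bot.camera_model('wrist');P=cloud('wrist',d,m);cv2.imwrite('pics/w8.png',im)
for n,z in(('aperture',.0505),('button_top',.028),('stylus_tip',.1),('stylus_grip',.2),('pan',.06)): print(n,[(round(r['score'],2),np.round(r['at']),ray('wrist',r['at'],z,m)[:2].round(4)) for r in bot.pinpoint(n,'wrist')[:2]])
hsv=cv2.cvtColor(im,cv2.COLOR_BGR2HSV);Y=cv2.inRange(hsv,(22,120,100),(34,255,255));n,l,s,c=cv2.connectedComponentsWithStats(Y)
for i in range(1,n):
  if s[i,4]>60:
    q=P[l==i];e=cv2.fitEllipse(np.argwhere(l==i)[:,::-1].astype(np.float32));print('ring',s[i],c[i],q.mean(0),(q.min(0)+q.max(0))/2)
    bx=s[i];print(ray('wrist',(bx[0]+(bx[2]-1)/2,bx[1]+(bx[3]-1)/2),.0505,m))
go(.444,.320,.32,179.5)"
```

```text
t: 21.3
eef_pos: [0.4378, -0.0131, 0.3609]
tool_rot: [0.001, 0.005, 1.0, 0.0]
contact_force: [1.3, 0.4, -0.4]
gripper_width: 0.151
grasp_force: 78.9
t: 22.05
eef_pos: [0.4482, 0.262, 0.3604]
tool_rot: [0.0, 0.003, 1.0, 0.0]
contact_force: [-0.1, -1.2, 0.1]
gripper_width: 0.149
grasp_force: 79.0
aperture [(0.69, array([391., 230.]), array([0.4477, 0.3155]))]
button_top [(0.65, array([384., 222.]), array([0.446 , 0.3144]))]
stylus_tip [(0.69, array([319., 252.]), array([0.4488, 0.2625]))]
stylus_grip [(0.78, array([314., 329.]), array([0.4484, 0.2592]))]
pan []
ring [373 210  34  33 582] [389.59450172 226.16323024] [0.44430844 0.31403427 0.05221385] [0.41900001 0.2933304  0.17776859]
[0.44452073 0.31433777 0.0505    ]
t=22.35 pos=[0.4489 0.2581 0.3604] head=179.3 tilt=[ 0. -0. -1.] shift now=[0.0057 0.0619 0.0404] yaw=-0.21 shift after yaw=[0.0055 0.0619 0.0404] F=[-0.6  0.3  0.3] w=0.0126 gf=79.0 q=[-0.83  0.27  0.22  1.99 -0.08  0.89  0.99]
```

View pics/w8.png

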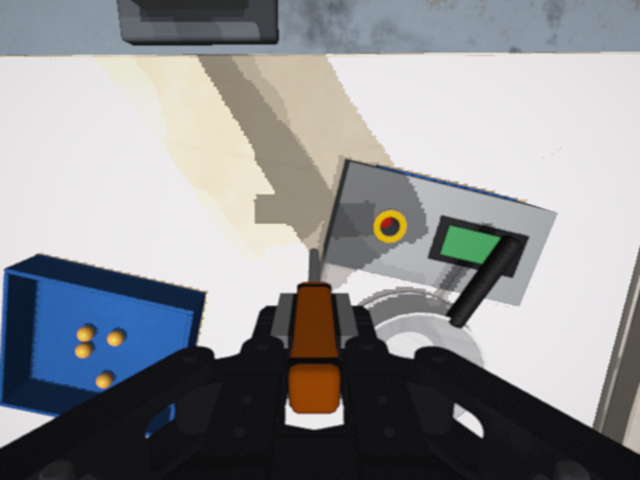

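Wrist view: the yellow ring is centred at (390,226), the pin tip at about (314,250), and the bowl and its handle are clear of the hole. I'll measure the pin with depth.

```bash
python3 -c "
from h import *
im,d=bot.read_camera('wrist');m=bot.camera_model('wrist');P=cloud('wrist',d,m)
S=P[240:285,295:335];k=(S[...,2]>.09)&(S[...,2]<.19);v,u=np.nonzero(k);print('rows',v.min()+240,'z',S[k][:,2].min())
for a in range(v.min(),v.max()+1,5):
  q=S[a:a+5][k[a:a+5]];
  if len(q): print(a+240,u[(v>=a)&(v<a+5)].mean()+295,q.mean(0).round(4))
print(ray('wrist',(314,250),.105,m))
print([(r['at'],r['score']) for r in bot.pinpoint('stylus_tip','wrist')])
o=bot.get_obs();print(o['eef_pos'])"
```

```text
rows 248 z 0.1048692947511157
248 313.125 [0.4457 0.2574 0.1092]
253 313.188679245283 [0.4459 0.2575 0.1178]
258 313.0 [0.4459 0.2574 0.1269]
263 313.0 [0.4458 0.2574 0.1358]
268 313.2105263157895 [0.4459 0.2575 0.1436]
273 313.5 [0.4459 0.2576 0.1506]
278 313.32894736842104 [0.4443 0.2576 0.1622]
283 313.5 [0.4412 0.2577 0.1744]
[0.44671287 0.25793866 0.105     ]
[([316.8, 248.7], 0.87)]
[0.44888709 0.25850857 0.36035336]
```

```bash
python3 -m pendant '[[0.008,0.0021,0.0286,0,0],[0.008,0.0021,0.0287,0,0],[0.008,0,0,0.02,0],[0.008,0,0,0.02,0],[0.008,0,0,0,0],[0.008,0,0,0,0]]'
python3 -c "
from h import *
im,d=bot.read_camera('wrist');m=bot.camera_model('wrist');P=cloud('wrist',d,m)
hsv=cv2.cvtColor(im,cv2.COLOR_BGR2HSV);Y=cv2.inRange(hsv,(22,120,100),(34,255,255));Y[350:]=0
v,u=np.nonzero(Y);print('ring px',len(u),u.min(),u.max(),v.min(),v.max(),ray('wrist',((u.min()+u.max())/2,(v.min()+v.max())/2),.0505,m))
q=P[Y>0];q=q[abs(q[:,2]-.051)<.004];print(q.min(0),q.max(0),np.percentile(q,50,axis=0))
cv2.imwrite('pics/w9.png',cv2.resize(im[170:320,220:420],None,fx=3,fy=3,interpolation=2))
S=P[230:285,295:335];k=(S[...,2]>.057)&(S[...,2]<.10);print('pin',S[k].mean(0),S[k].min(0))
go(.444,.320,.32,179.5)"
```

```text
t: 22.95
eef_pos: [0.4449, 0.3161, 0.3196]
tool_rot: [-0.001, 0.005, 1.0, -0.001]
contact_force: [0.8, 0.1, 0.3]
gripper_width: 0.152
grasp_force: 79.0
ring px 655 297 336 228 265 [0.44514678 0.31746107 0.0505    ]
[0.4332382  0.30515314 0.04861178] [0.45778683 0.32985748 0.0532923 ] [0.44342484 0.31959748 0.05128825]
pin [0.44231356 0.31532496 0.08380928] [0.4412171  0.3123722  0.06455816]
t=23.00 pos=[0.4454 0.3163 0.3206] head=179.4 tilt=[-0. -0. -1.] shift now=[0.0014 0.0036 0.0006] yaw=-0.14 shift after yaw=[0.0014 0.0037 0.0006] F=[-0.1 -0.2  0.4] w=0.0129 gf=79.0 q=[-0.89  0.37  0.19  1.96 -0.09  0.83  0.91]
```

View pics/w9.png

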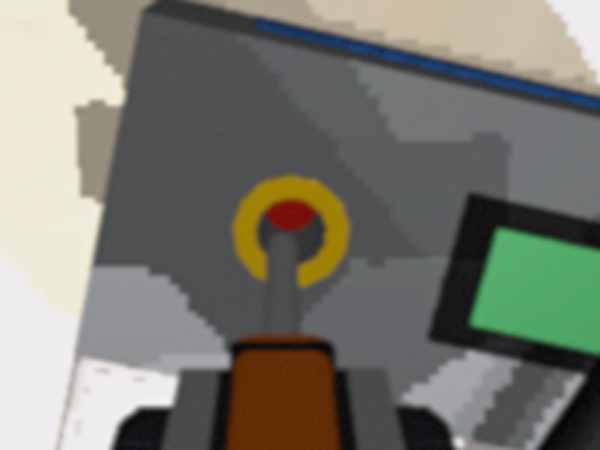

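The pin stands over the hole, about 2 mm to the −y side. I'll correct this and go in.

```bash
python3 -m pendant '[[0.008,0,0.002,0,0],[0.008,0,0,0.008,0],[0.008,0,0,0.01,0],[0.008,0,0,0.008,0],[0.008,0,0,0.005,0],[0.008,0,0,0,0]]'
python3 -c "
from h import *
go(.4455,.3183,.2785,179.4)"
```

```text
t: 23.5
eef_pos: [0.4445, 0.3184, 0.2876]
tool_rot: [-0.001, 0.005, 1.0, -0.001]
contact_force: [0.8, 0.4, 0.4]
gripper_width: 0.153
grasp_force: 79.0
t=23.50 pos=[0.4445 0.3184 0.2876] head=179.4 tilt=[-0.002 -0.002 -1.   ] shift now=[-0.001  -0.0001  0.0091] yaw=0.03 shift after yaw=[-0.001  -0.0001  0.0091] F=[0.8 0.4 0.4] w=0.0130 gf=79.0 q=[-0.88  0.42  0.18  1.98 -0.11  0.76  0.92]
```

No contact, and the tip is at about z = 0.033, inside the hole. Press on.

```bash
python3 -m pendant '[[0.008,0,0,0.003,0],[0.008,0,0,0.002,0],[0.008,0,0,0.002,0],[0.008,0,0,0.002,0],[0.008,0,0,0,0]]'
python3 -m pendant '[[0.008,0,0,0.002,0],[0.008,0,0,0.001,0],[0.008,0,0,0,0]]'
```

```text
t: 23.92
eef_pos: [0.4452, 0.3189, 0.2803]
tool_rot: [0.0, 0.005, 1.0, 0.0]
contact_force: [-0.6, -0.7, 3.9]
gripper_width: 0.155
grasp_force: 79.4
t: 24.17
eef_pos: [0.4456, 0.3189, 0.279]
tool_rot: [0.0, 0.005, 1.0, 0.001]
contact_force: [-4.3, -4.1, 18.0]
gripper_width: 0.15
grasp_force: 81.7
```

```bash
python3 -m pendant '[[0.008,0,0,-0.0005,0],[0.008,0,0,0,0],[0.008,0,0,0,0],[0.008,0,0,0,0],[0.008,0,0,0,0],[0.008,0,0,0,0]]'
python3 -c "
from h import *
go(.4455,.3183,.2785,179.4)
im,d=bot.read_camera('side')
for n,z in(('bowl',.06),('pan',.06)): print(n,[(round(r['score'],2),ray('side',r['at'],z)[:2].round(3)) for r in bot.pinpoint(n,'side')[:2]])
im,d=bot.read_camera('wrist');m=bot.camera_model('wrist');P=cloud('wrist',d,m)
S=P[230:330,290:340];k=(S[...,2]>.057)&(S[...,2]<.08);print('pin',S[k].mean(0));go(0,0,0)"
```

```text
t: 24.67
eef_pos: [0.4455, 0.3189, 0.2792]
tool_rot: [0.0, 0.005, 1.0, 0.001]
contact_force: [-3.2, -2.3, 12.9]
gripper_width: 0.152
grasp_force: 80.7
t=24.67 pos=[0.4455 0.3189 0.2792] head=179.4 tilt=[ 0.001  0.001 -1.   ] shift now=[-0.0001 -0.0006  0.0007] yaw=0.01 shift after yaw=[-0.0001 -0.0006  0.0007] F=[-3.2 -2.3 12.9] w=0.0130 gf=80.7 q=[-0.88  0.43  0.18  1.98 -0.11  0.74  0.93]
bowl [(0.87, array([0.54 , 0.343])), (0.61, array([0.438, 0.29 ]))]
pan [(0.76, array([0.539, 0.34 ]))]
pin [0.44240564 0.3181565  0.06797275]
t=24.87 pos=[0.4455 0.3189 0.2792] head=179.4 tilt=[ 0.001  0.001 -1.   ] shift now=[ 0.4424 -0.3238  0.2784] F=[-2.2 -2.5 14. ] w=0.0132 gf=80.7 q=[-0.88  0.43  0.18  1.98 -0.11  0.74  0.93]
```

```bash
python3 -c "
from station import bot
print(bot.hand_in())"
```

```text
the job is handed in; nothing more can be done
None
```

Handed in at about 25 s: four balls are in the tray, the empty bowl is upright and released on the pan with its handle clear of the hole, and the gripped stylus holds the button at the bottom of its travel (about 13 N); no verdict was returned.

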